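# Walk the strip analyser square onto its docking rail

## Robot

A 7-joint arm with a two-finger parallel gripper is mounted at the origin on a cart in front of the work surface, level with it; the furniture and walls round the work are solid. World frame = base frame: x ahead of the robot, y to its left, z up, the work surface at z = 0. Lengths are in m, angles in rad, forces in N, time in s.
With the tool pointing down it reaches from about 0.35 to 0.9 m from the base axis. Payload 7.2 kg.
Tool frame: the origin (TCP) lies at the very end of the fingers, on their centre line; the grasp point (between the pads) lies 19 mm behind it; z points along the fingers, y is the line along which they close (so a half turn about z gives the same grasp; the last joint's range is limited). The gripper opens to 88 mm and grips with 3 to 60 N. Pads are 20 mm wide; open, the fingers measure 115 mm over their backs; the gripper's body (75 mm by 178 mm) begins 61 mm behind the grasp point.
Start: joints at [-1.393, 0.411, -0.013, 1.596, 0.006, 1.134, -0.082], TCP at [0.152, 0.606, 0.223] pointing down, gripper open.
Joint ranges: [-2.95, 2.95], [-0.29, 1.99], [-1.47, 1.44], [0.14, 2.54], [-1.03, 4.17], [0.13, 1.85], [-2.86, 2.86]. Speed limits (rad/s): [2.39, 2.39, 3.01, 3.01, 3.14, 3.14, 3.14].

## Interface

Orientations are given as a unit quaternion [x, y, z, w].
In Python, from plant import * gives the robot as it stands.
- The arm moves only by the shell command python3 -m inch 'ROWS' [FORCE]. ROWS is JSON, a list of rows, each a list of 3 entries, a list of its own where there are three numbers: the shift along the world's x, y, z in cm, then the turn, a rotation vector about the world's x, y, z in degrees, then the finger opening in cm, from 0 to 8.78. In form: [[[dx, dy, dz], [rx, ry, rz], grip], ...]. A call has 1 to 5 rows; each row is the pose to reach, as a shift and turn from the pose commanded when the call began; what a row does not reach only later rows make up. A row lasts 1/12 s, in which the tool goes at most 41.7 mm and 7.16 degrees, less where a joint would pass 70% of its speed; a pose out of reach is approached as far as the arm can. A call with a gripper value outside its range is refused whole. The fingers move at their own pace and stop on an object; FORCE is the grip in N (left out, the last holds). Time passes only in rows, so rows that repeat a pose let the fingers close. It gives the time, the measured TCP pose, the force, the opening and the grip force at its end, in the units of the state.
- observe(): the state, without advancing time (a new reading comes with each control period).
- camera(name): name is "scene" or "top"; returns a dict with "pixels" (480x640x3 uint8, red, green, blue), "z_map" (480x640 float32, m along the optical axis (not along the pixel's ray), 0 where there is no reading), "K" (3x3 intrinsics, pixels), "position" and "rotation" of the camera in the world. Camera axes: x right, y down, z forward; pixel columns grow to the right and rows downward; lengths in m; the calibration is good to about 2 mm. A picture is of the moment at which its call begins.
- hand_in(): hands the job in; it is judged then, once.
The state is a dict: "clock": time; "joint_pos": joint angles; "joint_vel": joint speeds; "joint_efforts": joint torques, N m; "eef_pos": TCP position; "orientation": TCP orientation; "wrist_force": force on the tool from outside, world axes, zero at the start; "wrist_torque": the same for the moment, N m; "width": finger opening in m; "gripper_force": force on a finger pad.
Only numpy, scipy, OpenCV 4.12 (cv2) and the standard library are available. Lean on these libraries where they do the work, as an engineer would, in place of code of your own. Each camera call takes 0.05 s, during which the arm holds its last target. There are 200 camera calls.

## Task

The heavy white strip analyser stands askew on the worktop: without gripping or lifting it, push it with the fingertips at alternate corners to walk it round and across until its left side lies flush, gently, along the face of the aluminium docking rail, within the rail's length. Turn it about square before it meets the rail, so that no corner runs into the contacts, and then move clear. Leave the bottles, cup and timer where they stand.

Things in the scene. Friction and masses are not known exactly. Their poses are not given: they have to be found in the camera images.
- analyser: White wedge analyser with keypad, 0.6-0.96 kg. It stands on four 4 mm rubber feet set 66 mm apart; origin under its body, 4 mm above the worktop; solid body x -71 to +49, y -62 to +62 mm; about 28 mm high at the front (-x, keypad), 66 mm at the back. +y is its left side, which is to meet the rail. It starts turned 0.35-0.75 rad counter-clockwise from square.
- left_front (a point): Bottom front corner of the analyser's left side, at (-71, 62, 0) mm in the analyser's frame.
- left_back (a point): Bottom back corner of the analyser's left side, at (49, 62, 0) mm in the analyser's frame. The tall red and grey equipment stands close behind (front at about x = 0.62 m): lean the gripper back towards the robot to stay clear.
- dock_rail: Fixed aluminium docking rail with a blue strip on top and brass contacts, left of the analyser. Origin on the worktop at the middle of its upright face. x runs along the face, away from the robot; +y points from the face into the rail, away from the analyser. The face is the plane y = 0, x -85 to +85 mm, 36 mm tall; behind it a foot reaches y = +48 mm.
- saline: Bystander: dropper bottle with light-blue cap, 46 mm across, 128 mm tall, left of the rail; origin under its centre.
- cup: Bystander: white cup with orange lid, 68 mm across, 72 mm tall, far left; origin under its centre.
- stain: Bystander: small dropper bottle with dark-blue cap, 33 mm across, 88 mm tall, right of the analyser; origin under its centre.
- timer: Bystander: flat white digital timer 64x70x19 mm, right of the analyser; origin under its centre.

How it is judged:
By the outcome, as a careful person would: the job done as asked, in the order asked, and still so for the second after the job is handed in, with the robot touching nothing.
It also fails if it takes over 61 s, if anything falls off the work surface, if the arm or the gripper's body presses on something with over 40 N, if the wrist force passes 120 N, or if a joint passes its speed limit or range.

## Working session

There is one attempt and no reset: what is moved stays moved. The work goes in short steps, Python scripts to look and compute and a shell command to move; the robot and the scene stay as the last step left them, time stands still between calls to the robot, and variables do not carry over. Pictures are saved under pics/ and viewed, at most 11 in all, crops included, and the job is handed in when it is done.

```bash
mkdir -p pics; cat > h.py <<'E'
from plant import *
import numpy as np, cv2
def snap(n):
    c=camera(n); return c
def pts(c):
    z=c["z_map"]; v,u=np.mgrid[:480,:640]; K=np.array(c["K"])
    P=np.stack([(u-K[0,2])/K[0,0]*z,(v-K[1,2])/K[1,1]*z,z],-1)
    return P@np.array(c["rotation"]).T+np.array(c["position"])
E
python3 - <<'E'
from h import *
for n in("top","scene"):
    c=snap(n); cv2.imwrite(f"pics/{n}0.png",c["pixels"][:,:,::-1]); np.save(n+"0.npy",pts(c)); print(n,c["position"],c["rotation"])
print(observe())
E
```

```text
Traceback (most recent call last):
  File "h.py", line 8, in pts
    return P@np.array(c["rotation"]).T+np.array(c["position"])
           ~^~~~~~~~~~~~~~~~~~~~~~~~~~
ValueError: matmul: Input operand 1 has a mismatch in its core dimension 0, with gufunc signature (n?,k),(k,m?)->(n?,m?) (size 4 is different from 3)
```

Rotation is a quaternion.

```bash
sed -i 's/np.array(c\["rotation"\])/R.from_quat(c["rotation"]).as_matrix()/; 2a from scipy.spatial.transform import Rotation as R' h.py
python3 - <<'E'
from h import *
for n in("top","scene"):
    c=snap(n); cv2.imwrite(f"pics/{n}0.png",c["pixels"][:,:,::-1]); np.save(n+"0.npy",pts(c)); print(n,c["position"],c["rotation"])
print(observe())
E
```

```text
top [0.41083284 0.1121814  1.1605368 ] [-0.70074042  0.71257645 -0.02142581  0.0271772 ]
scene [ 0.02329503 -0.69069966  0.62726541] [ 0.84732074 -0.22845993  0.11742381 -0.46482822]
{'clock': 0.15, 'joint_pos': array([-1.39323287,  0.41169085, -0.01271634,  1.59678796,  0.00559617,
        1.13430898, -0.08223588]), 'joint_vel': array([ 2.00816406e-03, -1.36042934e-03,  1.55223331e-03, -1.14866460e-03,
       -9.25535725e-04, -9.71139598e-04, -6.45032533e-05]), 'joint_efforts': array([ 1.67382153e-03, -5.88333392e+01,  6.42593354e-01, -2.91292781e+01,
       -5.36708732e-02,  1.56700832e-02,  1.12744367e-04]), 'eef_pos': array([0.15199978, 0.60586426, 0.22204415]), 'orientation': array([ 1.22577756e-01,  9.92458743e-01, -5.78835477e-04, -3.34069799e-05]), 'wrist_force': array([-0.23246953,  0.18074321, -0.33080753]), 'wrist_torque': array([-0.05472211, -0.03822447,  0.03409055]), 'gripper_force': 0.0, 'width': 0.08765270778741728}
```

View pics/top0.png

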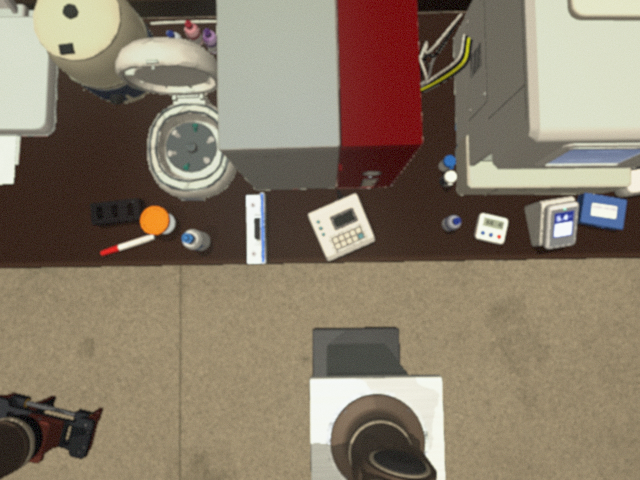

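View pics/scene0.png

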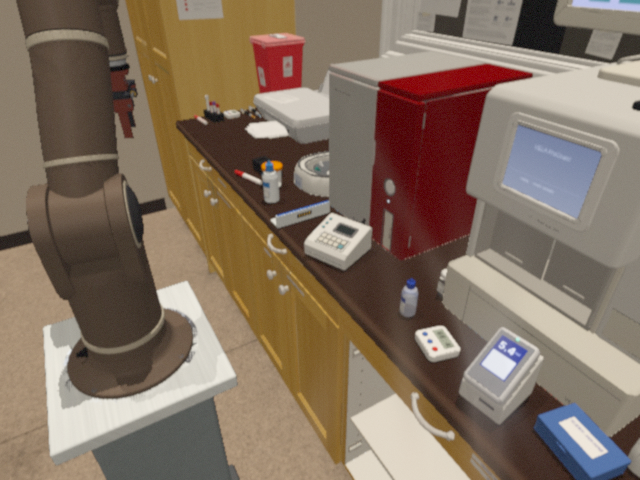

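The top view shows the analyser at about (342,227) with the keypad towards the robot, the rail at columns 246–267 and rows 193–263, and the bench edge at row ~263. The stain bottle is at (451,223) and the timer at (491,228). Next I'll fit the analyser and rail.

```bash
cat >> h.py <<'E'
def analyser(P,uv=(295,185,390,270)):
    u0,v0,u1,v1=uv
    Q=P[v0:v1,u0:u1].reshape(-1,3); 
    Q=Q[(Q[:,2]>.012)&(Q[:,2]<.08)&(Q[:,0]<.615)]
    r=cv2.minAreaRect((Q[:,:2]*1000).astype(np.float32)); 
    return Q,r,cv2.boxPoints(r)
def fitA(P,lo,hi):
    # P masked to xy box lo..hi; fit front/back heights+rect by optimisation of footprint IoU-like
    from scipy.optimize import minimize
    Q=P.reshape(-1,3); m=(Q[:,2]>.012)&(Q[:,2]<.085)&(Q[:,:2]>lo).all(1)&(Q[:,:2]<hi).all(1); Q=Q[m]
    r=cv2.minAreaRect((Q[:,:2]*1000).astype(np.float32)); return Q,r,cv2.boxPoints(r)
E
python3 - <<'E'
from h import *
P=np.load("top0.npy"); Q,r,b=analyser(P); print(len(Q),r,b.round(0).tolist(), Q[:,2].max(), np.percentile(Q[:,2],5))
# slope direction: gradient of z
A=np.c_[Q[:,:2],np.ones(len(Q))]; g=np.linalg.lstsq(A,Q[:,2],rcond=None)[0]; print("grad",g,np.arctan2(g[1],g[0]))
# rail
S=P[188:268,238:275].reshape(-1,3); S=S[(S[:,2]>.02)&(S[:,2]<.06)]
print("rail",len(S),S.min(0),S.max(0),cv2.minAreaRect((S[:,:2]*1000).astype(np.float32)),cv2.boxPoints(cv2.minAreaRect((S[:,:2]*1000).astype(np.float32))).round().tolist())
for n,uv in dict(stain=(451,221),timer=(491,228),saline=(191,240)).items(): print(n,P[uv[1],uv[0]])
print("table",P[250,290],P[225,420],P[262,300],P[266,300])
for v in (175,182,186,190): print(v,P[v,320],P[v,250],P[v,380])
Q=P[:, :].reshape(-1,3); t=P[100:186,225:415].reshape(-1,3); t=t[t[:,2]>.15]; print("equip min x",np.percentile(t[:,0],1),t[:,2].max())
c=camera("top")["pixels"][180:275,235:395]; cv2.imwrite("pics/crop.png",cv2.resize(c[:,:,::-1],None,fx=4.9,fy=4.9,interpolation=2))
E
```

```text
3142 ((559.29443359375, 51.71514892578125), (193.28076171875, 212.11962890625), 22.623220443725586) [[429.0, 112.0], [511.0, -83.0], [689.0, -9.0], [608.0, 187.0]] 0.07456923394650206 0.03036343527458555
grad [0.03548408 0.08198288 0.02935751] 1.16231826308779
rail 525 [0.42884303 0.23509812 0.02003223] [0.60826043 0.28713258 0.05069504] ((518.6956787109375, 261.63360595703125), (50.716617584228516, 179.68881225585938), 89.23413848876953) [[429.0, 237.0], [608.0, 235.0], [609.0, 286.0], [429.0, 288.0]]
stain [ 0.51812813 -0.17634542  0.06902194]
timer [ 0.50460818 -0.28616764  0.01650692]
saline [0.4811779  0.41264089 0.11599685]
table [ 0.46036178  0.20249525 -0.00283018] [ 5.16324462e-01 -1.18149187e-01  3.44289392e-04] [ 0.43059536  0.17873295 -0.01116832] [ 0.4282074   0.22939724 -0.89914912]
175 [0.60833146 0.12351571 0.18238222] [0.60765232 0.26744319 0.1987416 ] [ 0.61023546 -0.00425496  0.1614086 ]
182 [0.60902453 0.12473337 0.09949265] [0.60662376 0.27906572 0.12731203] [ 0.61030177 -0.01342438  0.07926216]
186 [0.60910921 0.12550061 0.04764467] [ 0.62140825  0.30029991 -0.00378936] [ 0.60988556 -0.01906159  0.02865852]
190 [0.60708784 0.12619466 0.0030119 ] [ 0.61093383  0.29995751 -0.0013064 ] [ 0.60543732 -0.02248253 -0.00297989]
equip min x 0.6070454689546808 1.1605367974157703
```

View pics/crop.png

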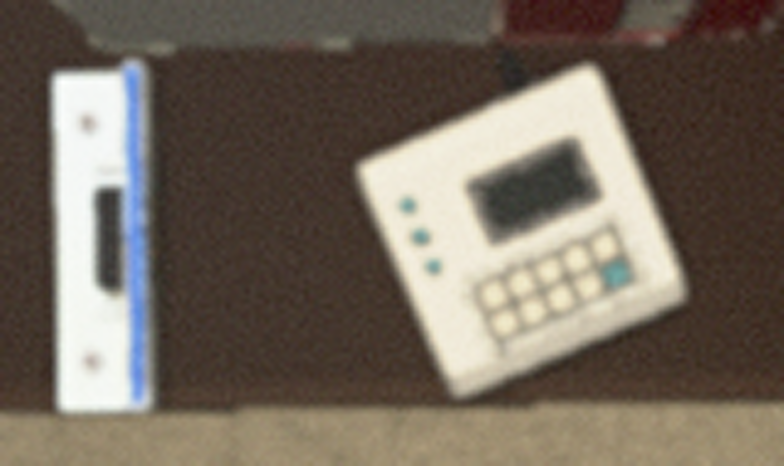

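The crop shows the analyser's corners at back-left (358,167), back-right (595,65), front-right (686,298) and front-left (455,397), which puts the yaw near +0.4. The rail's blue face edge is at column ~150. I'll write a silhouette pose fit I can reuse and start the approach at the same time.

```bash
cat >> h.py <<'E'
from scipy.optimize import minimize
V=np.array([[x,y,z] for y in(-62,62) for x,z in((-71,0),(49,0),(49,66),(-71,28))])/1000
def fit(x0,names=("top",),lo=(.40,-.12),hi=(.612,.232)):
    obs=[]
    for n in names:
        c=camera(n); P=pts(c); px=c["pixels"].astype(int)
        m=(P[...,2]>.010)&(P[...,2]<.09)&(P[...,0]>lo[0])&(P[...,0]<hi[0])&(P[...,1]>lo[1])&(P[...,1]<hi[1])
        white=(px.min(-1)>95)&(px.max(-1)-px.min(-1)<70)&(P[...,2]>-.03)&(P[...,0]>lo[0]+.03)&(P[...,0]<hi[0])&(P[...,1]>lo[1])&(P[...,1]<hi[1])&(P[...,2]<.1)
        m=cv2.morphologyEx(white.astype(np.uint8),cv2.MORPH_CLOSE,np.ones((9,9)))
        k,l,s,_=cv2.connectedComponentsWithStats(m); m=(l==1+np.argmax(s[1:,4])).astype(np.float32)
        obs.append((np.array(c["K"]),R.from_quat(c["rotation"]).as_matrix(),np.array(c["position"]),cv2.resize(m,None,fx=4,fy=4,interpolation=1),n))
    def cost(p,full=False):
        W=V@R.from_euler("z",p[2]).as_matrix().T+[p[0],p[1],.004]; t=0
        for K,Rm,pos,m,n in obs:
            q=((W-pos)@Rm)@K.T; q=q[:,:2]/q[:,2:]; h=cv2.convexHull(((q+.5)*4*16).astype(np.int32))
            im=np.zeros(m.shape,np.float32); cv2.fillConvexPoly(im,h,1,shift=4); t+=np.abs(im-m).sum()/m.sum()
        return t
    r=minimize(cost,x0,method="Nelder-Mead",options=dict(initial_simplex=np.array(x0)+np.array([[0,0,0],[.01,0,0],[0,.01,0],[0,0,.1]]),xatol=1e-4,fatol=1e-4))
    p=r.x; W=V[[0,1,5,4]]@R.from_euler("z",p[2]).as_matrix().T+[p[0],p[1],0]
    print("pose",p.round(4),"cost",round(r.fun,3),"RF RB LB LF",(W[:,:2]*1000).round().tolist()); return p
E
python3 - <<'E'
from h import *
fit([.52,.065,.4]); fit([.52,.065,.4],("top","scene"))
E
```

```text
pose [0.521  0.0812 0.3933] cost 0.099 RF RB LB LF [[479.0, -3.0], [590.0, 43.0], [542.0, 157.0], [432.0, 111.0]]
pose [0.5209 0.0822 0.3915] cost 0.353 RF RB LB LF [[479.0, -2.0], [590.0, 44.0], [543.0, 158.0], [432.0, 112.0]]
```

```bash
python3 -m inch '[[[3,-3,2],[0,0,-6],7],[[5,-7,4],[0,0,-12],7],[[7,-11,4],[0,0,-18],7],[[9,-15,4],[0,0,-24],7],[[11,-19,4],[0,0,-30],7]]'
python3 -m inch '[[[2,-3.5,0],[0,0,-6],7],[[4,-7,0],[0,0,-12],7],[[6,-10.5,0],[0,0,-18],7],[[8,-14,0],[0,0,-24],7],[[10,-17.5,0],[0,0,-30],7]]'
```

```text
clock: 0.77
eef_pos: [0.2536, 0.4331, 0.2631]
orientation: [0.378, 0.926, 0.001, -0.0]
wrist_force: [0.7, 1.3, 0.4]
width: 0.0702
gripper_force: 0.0
clock: 1.18
eef_pos: [0.3534, 0.2578, 0.2628]
orientation: [0.604, 0.797, 0.001, -0.0]
wrist_force: [-0.3, 0.9, 0.4]
width: 0.0701
gripper_force: 0.0
```

```bash
python3 -m inch '[[[2,-4,0],[0,0,-4],7],[[4,-7.5,0],[0,0,-8],7],[[6,-11,0],[0,0,-12],7],[[8,-14.5,0],[0,0,-15.7],7],[[10,-18,0],[0,0,-15.7],7]]'
python3 -m inch '[[[1.5,-3.7,0],[0,-3,0],7],[[3,-7,0],[0,-7,0],7],[[5,-10.5,0],[0,-11,0],7],[[6.5,-14,-2],[0,-15,0],7],[[6.5,-14,-4],[0,-15,0],7]]'
python3 - <<'E'
from h import *
s=observe(); print(R.from_quat(s["orientation"]).as_matrix().round(3)); c=camera("scene"); cv2.imwrite("pics/s1.png",c["pixels"][100:400,150:550,::-1])
E
```

```text
clock: 1.6
eef_pos: [0.4535, 0.0776, 0.263]
orientation: [0.707, 0.707, 0.001, 0.0]
wrist_force: [0.4, 1.3, 0.4]
width: 0.0701
gripper_force: 0.0
clock: 2.02
eef_pos: [0.5188, -0.0674, 0.2239]
orientation: [0.702, 0.699, 0.095, 0.096]
wrist_force: [-0.2, -0.1, -0.9]
width: 0.0701
gripper_force: 0.0
[[ 0.004  0.964  0.267]
 [ 1.    -0.004 -0.003]
 [-0.002  0.267 -0.964]]
```

View pics/s1.png

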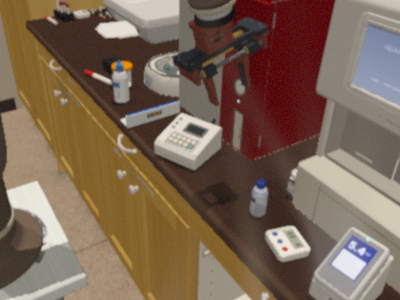

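The scene view shows the gripper leaned back towards the robot and above the free patch right of the analyser, clear of the stain bottle (260,195 in the crop). I'll descend and start the push at the front-right corner.

```bash
python3 -m inch '[[[1.2,0,-4],[0,0,0],7],[[1.2,0,-8],[0,0,0],7],[[1.2,0,-12],[0,0,0],7],[[1.2,0,-16],[0,0,0],7],[[1.2,0,-19.8],[0,0,0],7]]'
python3 -m inch '[[[0,1.5,0],[0,0,0],7],[[0,3,0],[0,0,0],7],[[0,4.5,0],[0,0,0],7],[[0,5,0],[0,0,0],7],[[0,5.4,0],[0,0,0],7]]'
python3 -m inch '[[[0,0.5,0],[0,0,0],7],[[0,1,0],[0,0,0],7],[[0,1.5,0],[0,0,0],7],[[0,1.8,0],[0,0,0],7],[[0,1.8,0],[0,0,0],7]]'
python3 - <<'E'
from h import *
fit([.52,.09,.3],("scene",)); c=camera("scene"); cv2.imwrite("pics/s2.png",cv2.resize(c["pixels"][180:330,250:450,::-1],None,fx=3,fy=3))
E
```

```text
clock: 2.48
eef_pos: [0.5298, -0.0585, 0.0226]
orientation: [0.699, 0.703, 0.092, 0.092]
wrist_force: [1.0, 1.1, -0.5]
width: 0.0699
gripper_force: 0.0
clock: 2.9
eef_pos: [0.5296, -0.0051, 0.0244]
orientation: [0.699, 0.703, 0.092, 0.092]
wrist_force: [-1.1, -3.7, -1.2]
width: 0.0698
gripper_force: 1.6
clock: 3.32
eef_pos: [0.5301, 0.0127, 0.0247]
orientation: [0.699, 0.703, 0.092, 0.092]
wrist_force: [-0.0, -0.6, 0.5]
width: 0.0698
gripper_force: 0.1
pose [0.5258 0.1048 0.1778] cost 1.095 RF RB LB LF [[467.0, 31.0], [585.0, 52.0], [563.0, 175.0], [445.0, 153.0]]
```

View pics/s2.png

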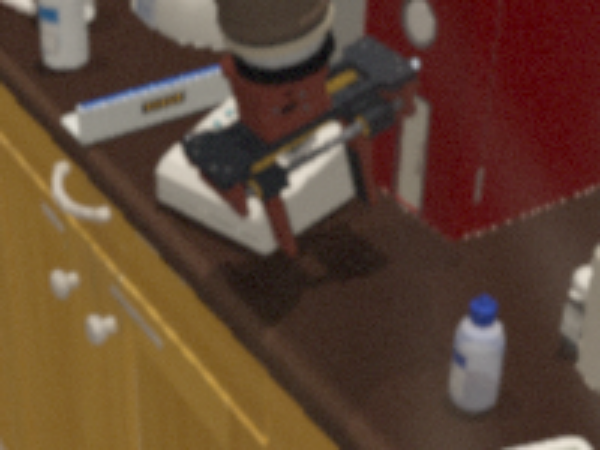

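The picture shows the front finger on the right side near the front corner (280,250) and the analyser turning. The rail is still well away. I'll continue until both fingers bear, then back off and measure.

```bash
python3 -m inch '[[[0,0.4,0],[0,0,0],7],[[0,0.8,0],[0,0,0],7],[[0,1.2,0],[0,0,0],7],[[0,1.6,0],[0,0,0],7],[[0,1.6,0],[0,0,0],7]]'
python3 -m inch '[[[0,-2,0],[0,0,0],7],[[0,-5,0],[0,0,0],7],[[0,-8,0],[0,0,0],7],[[0,-8,0],[0,0,0],7]]'
python3 - <<'E'
from h import *
fit([.525,.11,.1]); c=camera("top")["pixels"][160:280,220:420,::-1]; cv2.imwrite("pics/t2.png",cv2.resize(c,None,fx=4,fy=4))
E
```

```text
clock: 3.83
eef_pos: [0.5299, 0.0275, 0.0246]
orientation: [0.7, 0.702, 0.092, 0.093]
wrist_force: [-0.3, -4.0, 2.0]
width: 0.0699
gripper_force: 1.7
clock: 4.17
eef_pos: [0.5303, -0.0591, 0.0252]
orientation: [0.703, 0.699, 0.092, 0.094]
wrist_force: [0.2, 0.1, 0.8]
width: 0.0699
gripper_force: 0.0
pose [0.5324 0.1148 0.2458] cost 0.113 RF RB LB LF [[479.0, 37.0], [595.0, 67.0], [565.0, 187.0], [448.0, 158.0]]
```

View pics/t2.png

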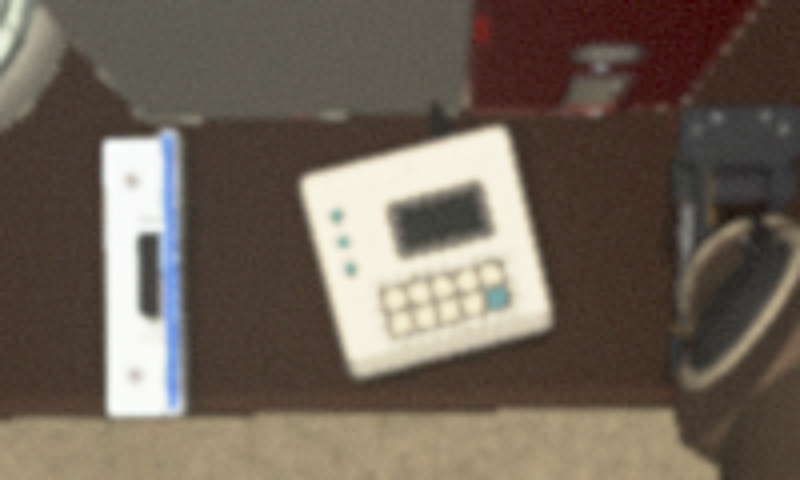

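The top view shows the analyser at yaw ~0.25, its back-left corner (302,180) still ~50 mm off the rail (column 183) and its back-right corner (508,128) near the equipment. To turn it further without using up the room, I'll push −y at the back-left corner next.

```bash
python3 -m inch '[[[0,0,4],[0,0,0],7],[[0,0,8],[0,0,0],7],[[0,0,11],[0,0,0],7],[[-0.6,4,11.5],[0,0,0],7],[[-1.3,8,11.5],[0,0,0],7]]'
python3 -m inch '[[[0,4,0],[0,0,0],7],[[0,8,0],[0,0,0],7],[[0,12,0],[0,0,0],7],[[0,16,0],[0,0,0],7],[[0,18.8,0],[0,0,0],7]]'
python3 -m inch '[[[0,0,0],[0,0,0],7],[[0,0,-4],[0,0,0],7],[[0,0,-8],[0,0,0],7],[[0,0,-11],[0,0,0],7],[[0,0,-11.5],[0,0,0],7]]'
```

```text
clock: 4.68
eef_pos: [0.5188, 0.0288, 0.1424]
orientation: [0.701, 0.701, 0.095, 0.094]
wrist_force: [0.9, 0.8, -1.2]
width: 0.0701
gripper_force: 0.0
clock: 5.1
eef_pos: [0.5153, 0.2222, 0.1395]
orientation: [0.698, 0.705, 0.093, 0.092]
wrist_force: [0.0, -0.4, 0.5]
width: 0.0698
gripper_force: 0.0
clock: 5.52
eef_pos: [0.5132, 0.2156, 0.02]
orientation: [0.699, 0.704, 0.089, 0.091]
wrist_force: [0.7, -0.4, -0.3]
width: 0.0699
gripper_force: 0.0
```

```bash
python3 -m inch '[[[0.2,-0.7,0.2],[0,0,0],7],[[0.3,-1.4,0.2],[0,0,0],7],[[0.3,-2.0,0.2],[0,0,0],7],[[0.3,-2.5,0.2],[0,0,0],7],[[0.3,-3.0,0.2],[0,0,0],7]]'
python3 -m inch '[[[0,-0.5,0],[0,0,0],7],[[0,-1,0],[0,0,0],7],[[0,-1.5,0],[0,0,0],7],[[0,-2,0],[0,0,0],7],[[0,-2.4,0],[0,0,0],7]]'
python3 -m inch '[[[0,2,0],[0,0,0],7],[[0,4,0],[0,0,0],7],[[0,4.7,0],[0,0,0],7],[[0,4.7,0],[0,0,0],7],[[0,4.7,4],[0,0,0],7]]'
python3 -m inch '[[[0,0,4],[0,0,0],7],[[0,0,8],[0,0,0],7],[[0,-4,8],[0,0,0],7],[[0,-8,8],[0,0,0],7],[[0,-12,8],[0,0,0],7]]'
python3 -m inch '[[[0,-4,0],[0,0,0],7],[[0,-8,0],[0,0,0],7],[[0,-12,0],[0,0,0],7],[[0,-16,0],[0,0,0],7],[[0,-17,0],[0,0,0],7]]'
python3 - <<'E'
from h import *
fit([.53,.085,.05]); fit([.53,.085,.05],("scene",))
E
```

```text
clock: 5.93
eef_pos: [0.5213, 0.1864, 0.0285]
orientation: [0.699, 0.702, 0.094, 0.093]
wrist_force: [2.9, 5.0, 1.6]
width: 0.0699
gripper_force: 2.5
clock: 6.35
eef_pos: [0.522, 0.1629, 0.0284]
orientation: [0.699, 0.703, 0.095, 0.093]
wrist_force: [3.5, 4.8, 3.2]
width: 0.0702
gripper_force: 2.7
clock: 6.77
eef_pos: [0.5159, 0.2065, 0.0615]
orientation: [0.699, 0.704, 0.087, 0.092]
wrist_force: [-0.0, 0.5, 0.1]
width: 0.0699
gripper_force: 0.0
clock: 7.18
eef_pos: [0.5192, 0.0875, 0.1472]
orientation: [0.699, 0.703, 0.093, 0.092]
wrist_force: [1.0, -0.9, -1.6]
width: 0.0699
gripper_force: 0.0
clock: 7.6
eef_pos: [0.5183, -0.0896, 0.1472]
orientation: [0.703, 0.699, 0.092, 0.094]
wrist_force: [0.3, -0.1, -0.2]
width: 0.07
gripper_force: 0.0
pose [0.522  0.0849 0.08  ] cost 0.109 RF RB LB LF [[456.0, 17.0], [576.0, 27.0], [566.0, 151.0], [446.0, 141.0]]
pose [0.5204 0.088  0.0385] cost 0.151 RF RB LB LF [[452.0, 23.0], [572.0, 28.0], [567.0, 152.0], [447.0, 147.0]]
```

Yaw is now ~0.06 with ~85 mm to the rail. I'll do a two-finger push on the right side, centred on it, and measure the rail's yaw on the way.

```bash
python3 -m inch '[[[-0.7,3,-3],[0,0,0],8],[[-0.7,3,-7],[0,0,0],8],[[-0.7,3,-11],[0,0,0],8],[[-0.7,3,-12],[0,0,0],8],[[-0.7,3,-12],[0,0,0],8]]'
python3 -m inch '[[[0,1.5,0],[0,0,0],8],[[0,3,0],[0,0,0],8],[[0,4.5,0],[0,0,0],8],[[0,5.3,0],[0,0,0],8],[[0,5.8,0],[0,0,0],8]]'
python3 -m inch '[[[0,0.6,0],[0,0,0],8],[[0,1.2,0],[0,0,0],8],[[0,1.8,0],[0,0,0],8],[[0,2.4,0],[0,0,0],8],[[0,3.0,0],[0,0,0],8]]'
python3 - <<'E'
from h import *
c=camera("top"); px=c["pixels"].astype(int); K=np.array(c["K"]);M=R.from_quat(c["rotation"]).as_matrix()
m=(px[...,2]-px[...,0]>40); m[:190]=0;m[265:]=0;m[:,:240]=0;m[:,275:]=0
E=[]
for v in range(196,261):
    u=np.where(m[v])[0]
    if len(u): E.append((u.max()+.5,v))
E=np.array(E); d=np.c_[(E[:,0]-K[0,2])/K[0,0],(E[:,1]-K[1,2])/K[1,1],np.ones(len(E))]@M.T
p=c["position"]+d*((.037-c["position"][2])/d[:,2])[:,None]
f=np.polyfit(p[:,0],p[:,1],1); print("face y at .519",np.polyval(f,.519),"yaw",f[0],"x",p[:,0].min(),p[:,0].max())
s=observe(); Rm=R.from_quat(s["orientation"]).as_matrix(); print("tool yaw",np.arctan2(Rm[1,1],Rm[0,1]),s["wrist_torque"])
fit([.52,.13,.0],("scene",))
cv2.imwrite("pics/s3.png",cv2.resize(camera("scene")["pixels"][160:310,240:440,::-1],None,fx=3,fy=3))
E
```

```text
clock: 8.12
eef_pos: [0.5098, -0.0504, 0.0233]
orientation: [0.7, 0.703, 0.09, 0.09]
wrist_force: [-0.9, -0.0, 0.8]
width: 0.0799
gripper_force: 0.0
clock: 8.53
eef_pos: [0.5132, 0.008, 0.0277]
orientation: [0.699, 0.703, 0.093, 0.093]
wrist_force: [-2.4, -5.4, 1.5]
width: 0.0802
gripper_force: 2.4
clock: 8.95
eef_pos: [0.5135, 0.0357, 0.0274]
orientation: [0.7, 0.702, 0.092, 0.094]
wrist_force: [0.6, -5.3, 2.5]
width: 0.0799
gripper_force: 2.8
face y at .519 0.2609045943796568 yaw 0.015073662561574157 x 0.4359255182442858 0.5892383193041012
tool yaw 0.0032967493695514475 [-1.21810839  0.26277903 -0.35141885]
pose [ 0.5278  0.1117 -0.0338] cost 0.814 RF RB LB LF [[455.0, 52.0], [575.0, 48.0], [579.0, 172.0], [459.0, 176.0]]
```

View pics/s3.png

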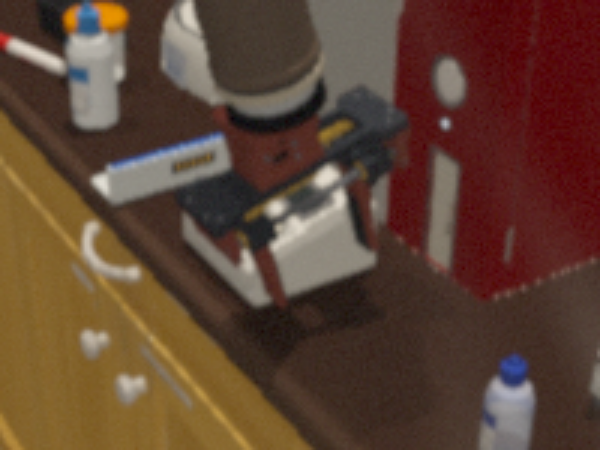

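Both fingers bear on the right side (270,290 and 365,235), and the analyser looks about parallel to the rail. The blue-edge estimate disagrees with the depth (0.236), so I'll back off a little and recheck both.

```bash
python3 -m inch '[[[0,2,0],[0,0,0],8],[[0,1.6,0],[0,0,0],8],[[0,-2,0],[0,0,0],8],[[0,-6,0],[0,0,0],8],[[0,-9.5,0],[0,0,0],8]]'
python3 - <<'E'
from h import *
c=camera("top"); px=c["pixels"].astype(int); K=np.array(c["K"]);M=R.from_quat(c["rotation"]).as_matrix()
print(K[0,0],K[0,2],K[1,2]); print(px[228,255:275].tolist()); P=pts(c); print((P[228,255:275,1:]*1000).round().tolist())
fit([.52,.13,.0]); fit([.52,.13,.0],("scene",))
cv2.imwrite("pics/t3.png",cv2.resize(px[170:275,230:380,::-1].astype(np.uint8),None,fx=5,fy=5,interpolation=cv2.INTER_NEAREST))
E
```

```text
clock: 9.52
eef_pos: [0.5129, -0.0591, 0.0268]
orientation: [0.698, 0.704, 0.092, 0.093]
wrist_force: [-0.3, 0.4, -0.2]
width: 0.0802
gripper_force: 0.0
473.1493264115279 322.9012467196386 237.01405826944054
[[102, 103, 102], [67, 71, 67], [70, 68, 64], [77, 72, 68], [106, 108, 112], [137, 154, 179], [130, 160, 223], [114, 156, 235], [118, 158, 225], [120, 139, 173], [100, 101, 105], [82, 73, 58], [70, 63, 52], [61, 53, 45], [73, 61, 55], [74, 61, 54], [80, 65, 59], [77, 61, 54], [78, 64, 57], [75, 62, 52]]
[[284.0, 28.0], [281.0, 28.0], [279.0, 27.0], [277.0, 27.0], [274.0, 26.0], [271.0, 33.0], [268.0, 39.0], [266.0, 36.0], [264.0, 34.0], [262.0, 29.0], [261.0, 18.0], [261.0, -1.0], [259.0, -2.0], [256.0, -1.0], [253.0, -0.0], [251.0, -0.0], [249.0, -4.0], [247.0, -4.0], [243.0, 3.0], [241.0, -3.0]]
pose [0.5269 0.1363 0.017 ] cost 0.112 RF RB LB LF [[457.0, 73.0], [577.0, 75.0], [575.0, 199.0], [455.0, 197.0]]
pose [ 0.5152  0.1635 -0.5728] cost 0.532 RF RB LB LF [[422.0, 150.0], [523.0, 85.0], [590.0, 189.0], [489.0, 254.0]]
```

View pics/t3.png

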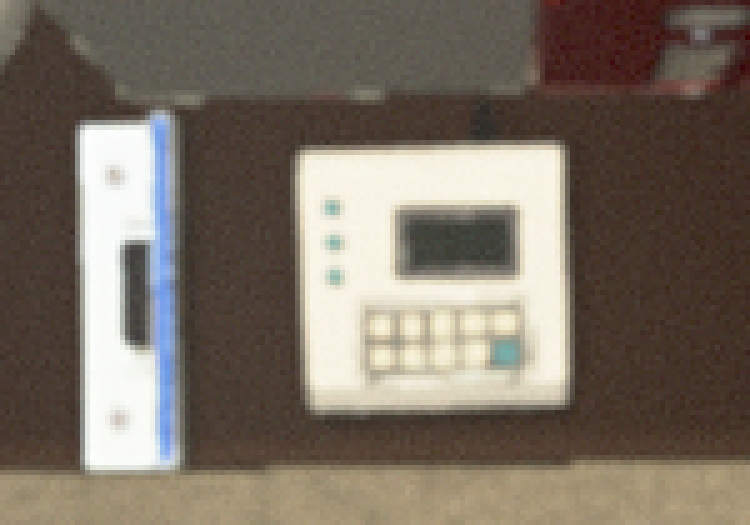

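The top view shows the rail face at column ~180 (y≈0.261, agreeing with depth and the 48 mm foot) and the analyser parallel to it, with a ~60 mm gap. Both yaws are ≈+0.016. I'll turn the tool +0.7° to match and push on, slowing near the rail.

```bash
python3 -m inch '[[[0.2,4,0],[0,0,0.7],8],[[0.2,8,0],[0,0,0.7],8],[[0.2,10.5,0],[0,0,0.7],8],[[0.2,11,0],[0,0,0.7],8],[[0.2,11.5,0],[0,0,0.7],8]]'
python3 -m inch '[[[0,0.6,0],[0,0,0],8],[[0,1.2,0],[0,0,0],8],[[0,1.8,0],[0,0,0],8],[[0,2.4,0],[0,0,0],8],[[0,3,0],[0,0,0],8]]'
python3 -m inch '[[[0,0.5,0],[0,0,0],8],[[0,1,0],[0,0,0],8],[[0,1.4,0],[0,0,0],8],[[0,1.6,0],[0,0,0],8],[[0,1.7,0],[0,0,0],8]]'
python3 - <<'E'
from h import *
s=observe(); Rm=R.from_quat(s["orientation"]).as_matrix(); print("tool yaw",np.arctan2(Rm[1,1],Rm[0,1]),s["wrist_torque"])
c=camera("top"); px=c["pixels"].astype(int); K=np.array(c["K"]);M=R.from_quat(c["rotation"]).as_matrix()
cv2.imwrite("pics/t4.png",cv2.resize(px[170:275,230:380,::-1].astype(np.uint8),None,fx=5,fy=5,interpolation=cv2.INTER_NEAREST))
E
```

```text
clock: 10.08
eef_pos: [0.5144, 0.0594, 0.0264]
orientation: [0.694, 0.709, 0.093, 0.091]
wrist_force: [0.3, 0.3, -0.0]
width: 0.0801
gripper_force: 0.0
clock: 10.5
eef_pos: [0.5149, 0.086, 0.0265]
orientation: [0.696, 0.706, 0.092, 0.092]
wrist_force: [-0.2, -4.2, -0.4]
width: 0.08
gripper_force: 1.9
clock: 10.92
eef_pos: [0.5149, 0.104, 0.0265]
orientation: [0.695, 0.707, 0.093, 0.092]
wrist_force: [0.6, -4.2, 0.2]
width: 0.0801
gripper_force: 2.2
tool yaw 0.01660171523697989 [-0.96826617  0.29092185 -0.34465524]
```

View pics/t4.png

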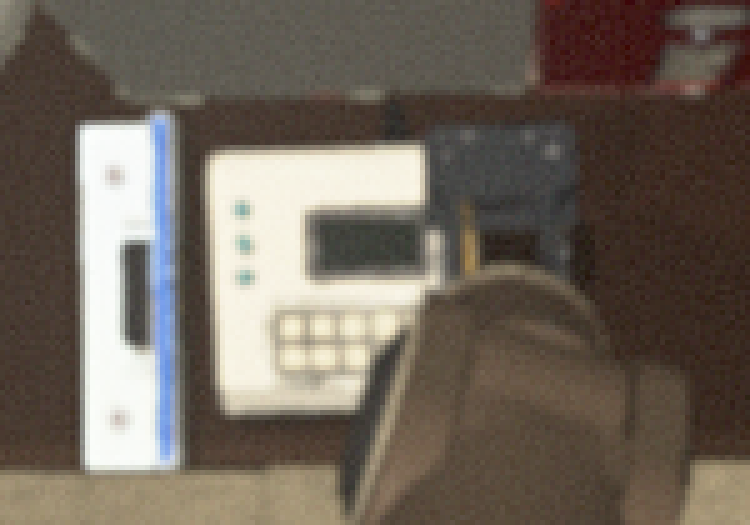

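The top view shows the left side (columns 207–218) parallel to the face (column ~180) with a gap of about 17–20 mm. Force is a steady 4 N, so I'll close in slowly.

```bash
python3 -m inch '[[[0,0.3,0],[0,0,0],8],[[0,0.6,0],[0,0,0],8],[[0,0.9,0],[0,0,0],8],[[0,1.1,0],[0,0,0],8],[[0,1.2,0],[0,0,0],8]]'
python3 -m inch '[[[0,0.1,0],[0,0,0],8],[[0,0.2,0],[0,0,0],8],[[0,0.3,0],[0,0,0],8]]'
python3 - <<'E'
from h import *
s=observe(); Rm=R.from_quat(s["orientation"]).as_matrix(); print("tool yaw",np.arctan2(Rm[1,1],Rm[0,1]),s["wrist_torque"])
a=np.concatenate([camera("top")["pixels"][185:270,240:320],camera("top")["pixels"][185:270,240:320]*0+0],1)[:,:80]
cv2.imwrite("pics/t5.png",cv2.resize(a[:,:,::-1],None,fx=7,fy=7,interpolation=2))
E
```

```text
clock: 11.38
eef_pos: [0.5149, 0.116, 0.0265]
orientation: [0.695, 0.707, 0.093, 0.092]
wrist_force: [-0.6, -4.4, 0.7]
width: 0.0798
gripper_force: 2.3
clock: 11.63
eef_pos: [0.5149, 0.1186, 0.0265]
orientation: [0.695, 0.707, 0.093, 0.092]
wrist_force: [-0.2, -4.7, 0.9]
width: 0.0797
gripper_force: 2.4
tool yaw 0.016031964655722944 [-1.09694083  0.16093985 -0.36551916]
```

View pics/t5.png

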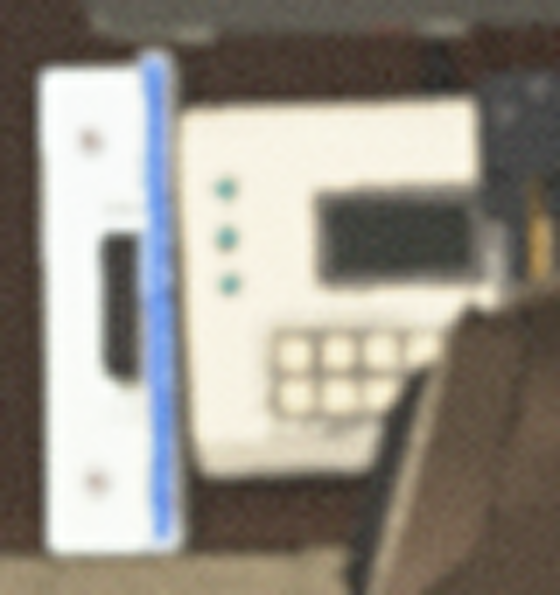

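The gap at the front-left (column ~195 against the face at ~183) is now about 4–6 mm. I'll take 1 mm steps and watch the force.

```bash
python3 -m inch '[[[0,0.1,0],[0,0,0],8],[[0,0.2,0],[0,0,0],8],[[0,0.3,0],[0,0,0],8]]' | grep -E "eef|wrist"
python3 -m inch '[[[0,0.05,0],[0,0,0],8],[[0,0.1,0],[0,0,0],8]]'| grep -E "eef|wrist"
python3 -m inch '[[[0,0.05,0],[0,0,0],8],[[0,0.1,0],[0,0,0],8]]'| grep -E "eef|wrist"
```

```text
eef_pos: [0.5149, 0.1216, 0.0266]
wrist_force: [0.6, -5.2, 0.6]
eef_pos: [0.5149, 0.1227, 0.0265]
wrist_force: [-0.7, -5.2, 0.5]
eef_pos: [0.5149, 0.1236, 0.0265]
wrist_force: [0.1, -4.6, 0.9]
```

```bash
for i in 1; do python3 -m inch '[[[0,0.05,0],[0,0,0],8],[[0,0.1,0],[0,0,0],8]]'| grep -E "eef|wrist"
python3 -m inch '[[[0,0.05,0],[0,0,0],8],[[0,0.1,0],[0,0,0],8]]'| grep -E "eef|wrist"; done; python3 -c "
from h import *
print(observe()['wrist_torque'])"
```

```text
eef_pos: [0.5148, 0.1242, 0.0265]
wrist_force: [-0.2, -7.5, 1.7]
eef_pos: [0.5148, 0.1242, 0.0265]
wrist_force: [-1.4, -11.3, 4.1]
[-2.30288585  0.27441667 -0.48598672]
```

The analyser has met the rail at TCP y≈0.124. To be sure it's flush, I'll press each end separately and lightly: first the back finger (tool +2°), then the front finger (−2°).

```bash
python3 -m inch '[[[0,-0.6,0],[0,0,1],8],[[0,-0.6,0],[0,0,2],8],[[0,-0.45,0],[0,0,2],8],[[0,-0.35,0],[0,0,2],8],[[0,-0.3,0],[0,0,2],8]]' | grep -E "eef|wrist"
python3 -m inch '[[[0,0.05,0],[0,0,0],8],[[0,0.05,0],[0,0,0],8]]'| grep -E "eef|wrist"
python3 -m inch '[[[0,0.05,0],[0,0,0],8],[[0,0.05,0],[0,0,0],8]]'| grep -E "eef|wrist"
```

```text
eef_pos: [0.5148, 0.1227, 0.0266]
wrist_force: [-1.8, -4.1, 3.5]
eef_pos: [0.5149, 0.1227, 0.0265]
wrist_force: [-1.4, -4.4, 3.8]
eef_pos: [0.5149, 0.1228, 0.0266]
wrist_force: [-2.2, -6.0, 4.3]
```

```bash
python3 -m inch '[[[0,-0.5,0],[0,0,-2],8],[[0,-0.5,0],[0,0,-4],8],[[0,-0.3,0],[0,0,-4],8],[[0,-0.2,0],[0,0,-4],8],[[0,-0.1,0],[0,0,-4],8]]' | grep -E "eef|wrist"
python3 -m inch '[[[0,0.05,0],[0,0,0],8],[[0,0.05,0],[0,0,0],8]]'| grep -E "eef|wrist"
python3 -m inch '[[[0,0.05,0],[0,0,0],8],[[0,0.05,0],[0,0,0],8]]'| grep -E "eef|wrist"
python3 -c "
from h import *
Rm=R.from_quat(observe()['orientation']).as_matrix(); print(np.arctan2(Rm[1,1],Rm[0,1]))"
```

```text
eef_pos: [0.5147, 0.1227, 0.0264]
wrist_force: [-0.9, -4.0, 1.7]
eef_pos: [0.5146, 0.1229, 0.0264]
wrist_force: [-0.6, -2.9, -0.1]
eef_pos: [0.5145, 0.1231, 0.0264]
wrist_force: [-2.3, -4.6, 0.5]
-0.018933031929101084
```

```bash
python3 -m inch '[[[0,0.05,0],[0,0,0],8],[[0,0.05,0],[0,0,0],8]]'| grep -E "eef|wrist"
python3 -m inch '[[[0,0.05,0],[0,0,0],8],[[0,0.05,0],[0,0,0],8]]'| grep -E "eef|wrist"
python3 -m inch '[[[0,0.04,0],[0,0,0],8],[[0,0.04,0],[0,0,0],8]]'| grep -E "eef|wrist"
```

```text
eef_pos: [0.5145, 0.1231, 0.0264]
wrist_force: [-2.2, -6.0, 1.5]
eef_pos: [0.5145, 0.1231, 0.0264]
wrist_force: [-1.8, -7.2, 2.0]
eef_pos: [0.5145, 0.1231, 0.0264]
wrist_force: [-2.4, -9.1, 3.4]
```

Both ends bear firmly. I'll give one last light, even press, then withdraw.

```bash
python3 -m inch '[[[0,-0.5,0],[0,0,1],8],[[0,-0.5,0],[0,0,2],8],[[0,-0.2,0],[0,0,2],8],[[0,-0.05,0],[0,0,2],8],[[0,0,0],[0,0,2],8]]' | grep -E "eef|wrist"
python3 -m inch '[[[0,0.05,0],[0,0,0],8],[[0,0.05,0],[0,0,0],8]]'| grep -E "eef|wrist"
python3 -m inch '[[[0,-0.5,0],[0,0,0],8],[[0,-2,0],[0,0,0],8],[[0,-5,0],[0,0,0],8],[[0,-9,0],[0,0,0],8],[[0,-13,0],[0,0,0],8]]' | grep -E "eef|wrist"
python3 -m inch '[[[0,-4,0],[0,0,0],8],[[0,-6,2],[0,0,0],8],[[0,-6,6],[0,0,0],8],[[0,-6,10],[0,0,0],8],[[0,-6,14],[0,0,0],8]]' | grep -E "eef|wrist"
python3 - <<'E'
from h import *
fit([.527,.198,.016],lo=(.40,-.02),hi=(.612,.262)); a=camera("top")["pixels"][170:275,170:520]; P=pts(camera("top"))
for n,uv in dict(stain=(451,221),timer=(491,228),saline=(191,240)).items(): print(n,P[uv[1],uv[0]].round(3))
cv2.imwrite("pics/t6.png",cv2.resize(a[:,20:170,::-1],None,fx=5,fy=5,interpolation=2))
E
```

```text
eef_pos: [0.5152, 0.1244, 0.0267]
wrist_force: [-1.0, -6.6, 4.4]
eef_pos: [0.5152, 0.1244, 0.0267]
wrist_force: [-1.4, -7.3, 3.7]
eef_pos: [0.5153, -0.0038, 0.0266]
wrist_force: [1.4, -1.1, 0.2]
eef_pos: [0.514, -0.0665, 0.1676]
wrist_force: [1.2, 2.2, 1.4]
pose [0.5274 0.1989 0.0085] cost 0.136 RF RB LB LF [[457.0, 136.0], [577.0, 137.0], [576.0, 261.0], [456.0, 260.0]]
stain [ 0.472 -0.052  0.541]
timer [ 0.505 -0.286  0.017]
saline [0.481 0.413 0.114]
```

View pics/t6.png

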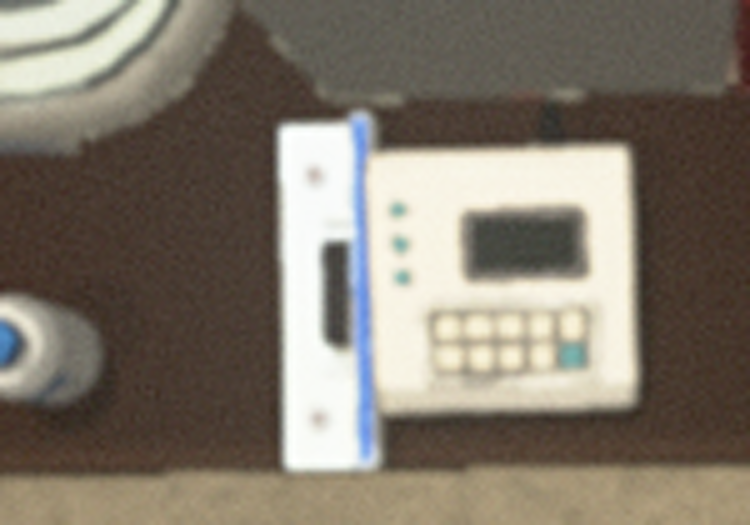

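The analyser's left side lies flush along the rail face (columns 370–380), inside the rail's length. The saline bottle and timer haven't moved, and the gripper is clear. I'll let the arm settle and hand in.

```bash
python3 -m inch '[[[0,0,2],[0,0,0],8],[[0,0,2],[0,0,0],8],[[0,0,2],[0,0,0],8],[[0,0,2],[0,0,0],8]]' | grep -E "clock|eef|wrist"
python3 -c "
from plant import *
print(hand_in())"
```

```text
clock: 16.55
eef_pos: [0.5143, -0.0639, 0.1854]
wrist_force: [-0.1, -0.8, -0.2]
the job is handed in; nothing more can be done
None
```

The analyser was squared up before it met the rail and now lies flush along the rail face within its length; the job was handed in at about 16.6 s with the arm clear, the highest wrist force I read was about 12 N, and I saw no sign of the bystanders moving, though I only re-measured the saline bottle and timer.

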